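# Clear the click-lift stage and hold its lever at the fourth click

## Robot

A 6-joint arm with a two-finger parallel gripper is mounted at the origin on a cart in front of the work surface, level with it; the furniture and walls round the work are solid. World frame = base frame: x ahead of the robot, y to its left, z up, the work surface at z = 0. Lengths are in m, angles in rad, forces in N, time in s.
With the tool pointing down it reaches from about 0.4 to 0.825 m from the base axis. Payload 7 kg.
Tool frame: the origin (TCP) lies on the centre line of the jaws, within the pads' length; the fingertips stand tip_reach ahead of it and the grasp point (between the pads) is the TCP (tip_reach is the distance from the TCP to the fingertips, in m); z points along the fingers, y is the line along which they close (so a half turn about z gives the same grasp; the last joint's range is limited). The gripper opens to 88 mm and grips with 3 to 60 N. Pads are 19 mm wide; open, the fingers measure 130 mm over their backs; the gripper's body (78 mm by 193 mm) begins 47 mm behind the grasp point.
Start: joints at [-0.874, 0.359, 0.012, 0, -1.224, -0.288], TCP at [0.268, -0.619, 0.246] pointing down, gripper open.
Joint ranges: [-3.07, 3.07], [-1.43, 2.12], [-1.02, 1.25], [-3.03, 1.67], [-3.05, -0], [-3.03, 3.03]. Speed limits (rad/s): [2.39, 2.39, 3.01, 3.14, 3.14, 3.14].

## Interface

Orientations are given as [roll, pitch, yaw] about the fixed x, y, z axes, in that order (R = Rz(yaw) Ry(pitch) Rx(roll)).
In Python, from station import get_state, grab_frame, calibration, job_done, find_in, mark_of, tip_reach gives the robot as it stands.
- The arm moves only by the shell command python3 -m handwheel 'ROWS' [OPENING] [FORCE]. ROWS is JSON, a list of rows, each an object with "delta_pos": the shift along the world's x, y, z in units of 30 mm (1.0 is 30 mm), a list of three; "dr": the turn, a rotation vector about the world's x, y, z in degrees, a list of three. In form: [{"delta_pos": [tx, ty, tz], "dr": [rx, ry, rz]}, ...]. A call has 1 to 10 rows; each row shifts and turns the commanded pose from where the row before left it; what a row does not reach is not made up. A row lasts 1/10 s, in which the tool goes at most 50 mm and 8.59 degrees, less where a joint would pass 70% of its speed; a pose out of reach is approached as far as the arm can. A call is refused whole if a number of a shift passes 1 or a number of a turn 8.59, either way. A call with a gripper value outside its range is refused whole. OPENING is the closure, from -1 (fully open) to 1 (shut), set as the call begins (- or left out, the last holds). The fingers move at their own pace and stop on an object; FORCE is the grip in N (left out, the last holds). Time passes only in rows, so rows that do not move let the fingers close. It gives the time, the measured TCP pose, the force, the opening and the grip force at its end, in the units of the state.
- get_state(): the state, without advancing time (a new reading comes with each control period).
- grab_frame(name): name is "side" or "top" or "wrist"; returns the picture (480x640x3 uint8, red, green, blue); there is no depth.
- calibration(name): a dict with "fx", "fy", "cx", "cy" (pixels), "extrinsics" (4x4, takes a point from world to camera coordinates). Camera axes: x right, y down, z forward; pixel columns grow to the right and rows downward; lengths in m; the calibration is good to about 2 mm. A picture is of the moment at which its call begins: read the wrist's pose just before it. calibration takes no time and is no camera call; for the wrist camera it gives the pose at the moment of the call.
- job_done(): hands the job in; it is judged then, once.
Trained networks look in the newest picture that a camera, given by its name, has taken for a name from the list of things; names that differ only in an ending like _2 or _b are one class to them, and where a whole thing is asked for, a point or a joint stands for the part that bears it (a point fixed in the world has none). Each returns a list of dicts, best first, with "conf" (0 to 1); they miss things now and then, are a little off and sometimes report something else, mostly with a low value. They report only what shows in the picture. A call takes as long as a camera call. They do not tell look-alikes from the thing itself.
- find_in(camera, query): "location" ([column, row] in pixels, amid what is visible of it).
- mark_of(camera, query): "location" ([column, row] in pixels: a listed point, or the origin of a listed thing).
The state is a dict: "t": time; "q": joint angles; "qd": joint speeds; "joint_efforts": joint torques, N m; "eef_pos": TCP position; "ee_rot": TCP orientation; "force": force on the tool from outside, world axes, zero at the start; "moment": the same for the moment, N m; "width": finger opening in m; "gripper_force": force on a finger pad.
Only numpy, scipy, OpenCV 4.12 (cv2) and the standard library are available. Lean on these libraries where they do the work, as an engineer would, in place of code of your own. Each camera call takes 0.05 s, during which the arm holds its last target. There are 200 camera calls.

## Task

Lift the lidded steel pot off the blue click-lift stage by its arched handle and set it down gently, upright, in the middle of the cork mat. Then swing the empty stage's lever by its red upright grip exactly four clicks from its rest, never over into a fifth, and finish while still holding it there: the lever springs back if let go, so do not release it at the end. Leave the other things on the bench where they are.

Things in the scene. Friction and masses are not known exactly. Their poses are not given: they have to be found in the camera images.
- pot: Lidded stainless pot, round, 104 mm across, 0.38 to 0.6 kg, standing on the stage at the start. Origin at the centre of its underside, z up. Its lid is clipped on (one piece); the lid's top is 72 mm above the origin. Over it arches a carrying handle along the pot's own x axis: a black grip sleeve 14 mm thick and 44 mm long, its centre line 108 mm above the origin, open beneath.
- stage: Click-lift stage, fixed to the bench: blue round base 208 mm across, 20 mm high; round platform 128 mm across with black rubber top 60 mm above the bench (it rises 2.5 mm a click). Origin: centre of its underside, z up; the lever turns about this z axis. Its own -x axis points to the robot, give or take 0.35 rad of yaw. It stands left or right of the mat.
- click_lever (a joint): Angle of the stage's flat aluminium lever (rad), 0 at rest, growing counter-clockwise seen from above. A click is 10 degrees = 0.1745 rad: the fourth seats at 0.698, the end stop is at the sixth. At angle t the grip lies at polar angle (pi - 0.349 + t) in the stage's frame, so from rest to the fourth click it passes across the stage's front, 20 degrees to either side of its -x axis.
- click_sector (a point): Point on top of the stage's base (20 mm above the bench), 80 mm from its axis along its -x: steel ribs the lever's spring ball rides over; white dots mark clicks, a red dot the rest. A spring always drives the lever back to rest (4 to 5 N at the grip). The push needed is up to 3 N more just after a click, falls to 3 N less just before the next, then jumps up as the ball seats: the click.
- lever_grip: Red upright grip post at the end of the lever, 22 mm across, from 35 to 87 mm above the bench, 145 mm from the stage's axis, free all round. Origin at its middle, 61 mm above the bench. It turns freely about its own upright axis on the lever; can be pinched from above in any direction.
- cork_mat: Square cork mat, 160 x 160 mm and 5 mm thick, fixed to the bench. Origin at the centre of its underside. Overhead, a wall shelf with a lamp and a tissue dispenser hangs over the bench beyond x = 0.66 m, its lowest parts 0.52 m above the bench: carry low and swing the arm round close to the base, clear of it.
- tip_rack: Pink pipette tip rack, 86 x 134 x 77 mm, loose; a bystander. Origin at the centre of its underside.
- tube_rack: Orange tube rack, 62 x 122 x 41 mm, loose; a bystander. Origin at the centre of its underside.
- calculator: Black desk calculator, 123 x 82 x 16 mm, loose; a bystander. Origin at the centre of its underside.
Mind the look-alikes: they are no part of the job. Leave any green look-alike of the pot alone.

How it is judged:
On the way, in this order (a step that is already met when the one before it is completed fails the run):
1. the pot stands released and upright on the cork mat, with the lever still at rest (horizontal distance between pot and cork_mat below 0.03 m and height (world z) of pot between 0.002 and 0.009 m and angle between pot's own z axis and vertical below 0.05 rad and linear speed of pot below 0.02 m/s and contact force between the fingers and pot below 0.3 N and value of joint click_lever below 0.1 rad), for 0.2 s.
2. the lever is held by its grip at the fourth click (value of joint click_lever between 0.63 and 0.77 rad and contact force between the fingers and lever_grip above 0.5 N), for 0.3 s.
At the end, for the whole second after the job is handed in: The pot stands still and upright, released, on the cork mat, its centre within 30 mm of the mat's; the fingers still press on the lever's red grip with over 0.5 N and hold the lever still at the fourth click, between 0.63 and 0.77 rad (all of step 2 and horizontal distance between pot and cork_mat below 0.03 m and height (world z) of pot between 0.002 and 0.009 m and angle between pot's own z axis and vertical below 0.05 rad and linear speed of pot below 0.02 m/s and contact force between the fingers and pot below 0.3 N and velocity of joint click_lever between -0.1 and 0.1 rad/s); the arm keeps its last pose, push and grip.
It fails at once if the lever is taken over the rib into the fifth click (beyond 0.80 rad) (value of joint click_lever above 0.8 rad).
It fails at once if the lever is worked (beyond 0.12 rad) while the pot is still off the bench (value of joint click_lever above 0.12 rad and height (world z) of pot above 0.03 m).
It fails at once if the pot is tipped by more than 0.35 rad (angle between pot's own z axis and vertical above 0.35 rad).
It fails at once if the pot is dropped or slammed (faster than 0.45 m/s close to the bench) (height (world z) of pot below 0.035 m and linear speed of pot above 0.45 m/s).
It fails at once if a bystander is shifted by more than 30 mm (distance of any of tip_rack, tube_rack, calculator from where it was at the start of the episode above 0.03 m).
It also fails if it takes over 64 s, if anything falls off the work surface, if the arm or the gripper's body presses on something with over 40 N, if the wrist force passes 120 N, or if a joint passes its speed limit or range.

## Working session

There is one attempt and no reset: what is moved stays moved. The work goes in short steps, Python scripts to look and compute and a shell command to move; the robot and the scene stay as the last step left them, time stands still between calls to the robot, and variables do not carry over. Pictures are saved under pics/ and viewed, at most 11 in all, crops included, and the job is handed in when it is done.

```bash
mkdir -p pics; ls; cat > h.py <<'E'
import numpy as np,cv2
from station import *
def ray(cam,px):
    c=calibration(cam);T=np.array(c["extrinsics"]);R=T[:3,:3];o=-R.T@T[:3,3]
    d=R.T@np.array([(px[0]-c["cx"])/c["fx"],(px[1]-c["cy"])/c["fy"],1]);return o,d
def at(cam,px,z):
    o,d=ray(cam,px);return o+d*(z-o[2])/d[2]
def tri(*obs):
    A=0;b=0
    for cam,px in obs:
        o,d=ray(cam,px);d=d/np.linalg.norm(d);P=np.eye(3)-np.outer(d,d);A=A+P;b=b+P@o
    return np.linalg.solve(A,b)
def proj(cam,p):
    c=calibration(cam);T=np.array(c["extrinsics"]);q=T[:3,:3]@np.array(p)+T[:3,3]
    return [round(c["fx"]*q[0]/q[2]+c["cx"],1),round(c["fy"]*q[1]/q[2]+c["cy"],1)]
E
python3 - <<'E'
from h import *
np.set_printoptions(precision=3,suppress=True)
s=get_state();print(s,tip_reach() if callable(tip_reach) else tip_reach)
Z=dict(pot=.06,stage=0,click_sector=.02,lever_grip=.061,cork_mat=0,tip_rack=0,tube_rack=0,calculator=0)
for cam in("top","side"):
    im=grab_frame(cam);cv2.imwrite(f"pics/{cam}0.png",im[:,:,::-1])
    for n,z in Z.items():
        for r in mark_of(cam,n)[:3]: print(cam,n,np.round(r["location"]),round(r["conf"],2),at(cam,r["location"],z))
E
```

```text
pics
{'t': 0.0, 'q': array([-0.874,  0.359,  0.011, -0.   , -1.224, -0.288]), 'qd': array([-0.001, -0.001, -0.   ,  0.001,  0.001, -0.   ]), 'joint_efforts': array([  0.002, -58.271,  29.306,   6.997,   0.007,  -0.   ]), 'eef_pos': array([ 0.268, -0.619,  0.245]), 'ee_rot': array([ 3.14 , -0.   , -2.733]), 'force': array([ 0.432, -0.262, -0.171]), 'moment': array([-0.012,  0.077,  0.069]), 'gripper_force': 0.0, 'width': 0.08773477811551335} 0.019
top pot [319. 285.] 0.71 [0.411 0.146 0.06 ]
top pot [383. 224.] 0.64 [ 0.576 -0.036  0.06 ]
top click_sector [387. 248.] 0.58 [ 0.512 -0.048  0.02 ]
top lever_grip [373. 273.] 0.51 [ 0.442 -0.001  0.061]
top cork_mat [274. 227.] 0.82 [0.584 0.272 0.   ]
top cork_mat [373. 270.] 0.45 [ 0.453 -0.008  0.   ]
top cork_mat [207. 286.] 0.17 [0.42  0.467 0.   ]
top tip_rack [185. 233.] 0.66 [0.576 0.528 0.   ]
top tube_rack [206. 288.] 0.92 [0.416 0.47  0.   ]
top calculator [466. 274.] 0.74 [ 0.433 -0.273  0.   ]
side pot [358. 212.] 0.98 [ 0.573 -0.038  0.06 ]
side pot [330. 284.] 0.61 [0.36  0.179 0.06 ]
side stage [357. 225.] 0.89 [ 0.582 -0.042  0.   ]
side click_sector [373. 233.] 0.61 [ 0.508 -0.051  0.02 ]
side lever_grip [368. 238.] 0.69 [ 0.461 -0.001  0.061]
side cork_mat [262. 262.] 0.74 [0.574 0.28  0.   ]
side cork_mat [180. 295.] 0.63 [0.568 0.525 0.   ]
side tip_rack [181. 294.] 0.97 [0.572 0.522 0.   ]
side tip_rack [217. 322.] 0.7 [0.43  0.473 0.   ]
side tube_rack [218. 325.] 0.61 [0.42  0.474 0.   ]
```

View pics/top0.png

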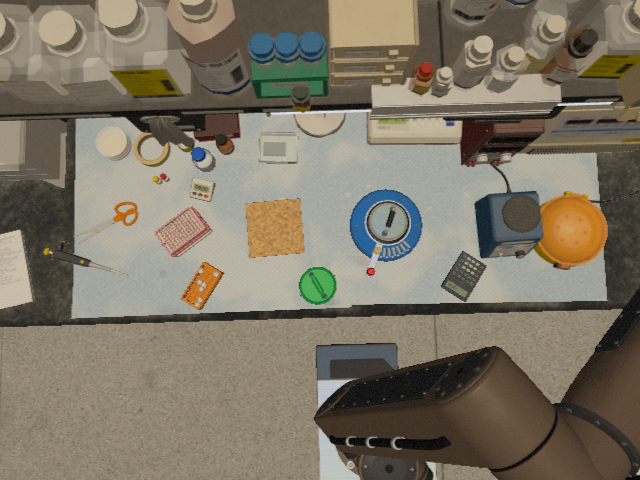

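View pics/side0.png

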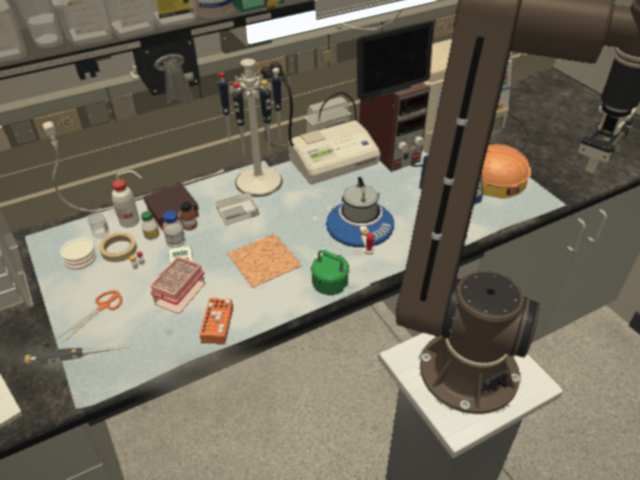

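```bash
python3 - <<'E'
from h import *
np.set_printoptions(precision=3,suppress=True)
a=cv2.imread("pics/top0.png")[180:310,285:435];b=cv2.imread("pics/side0.png")[165:300,300:430]
f=lambda i,w:cv2.resize(i,(w,500),interpolation=cv2.INTER_CUBIC)
cv2.imwrite("pics/crop0.png",np.hstack([f(a,450),f(b,350)]))
im=cv2.imread("pics/top0.png");h=cv2.cvtColor(im,cv2.COLOR_BGR2HSV)
blue=cv2.inRange(h,(98,150,60),(118,255,255));blue[:, :345]=0;blue[:,430:]=0;blue[:180]=0;blue[270:]=0
p=np.argwhere(blue)[:,::-1].astype(np.float32);hull=cv2.convexHull(p);print("base ell",cv2.fitEllipse(hull),at("top",cv2.fitEllipse(hull)[0],.02))
red=((cv2.inRange(h,(0,150,90),(6,255,255))|cv2.inRange(h,(172,150,90),(180,255,255)))>0);red[:,:360]=0;red[:,385:]=0;red[:255]=0;red[290:]=0
q=np.argwhere(red)[:,::-1].mean(0);print("red",red.sum(),q,at("top",q,.075))
v=h[...,2].copy();m=v<70;m[:205]=0;m[240:]=0;m[:,:378]=0;m[:,405:]=0
r=np.argwhere(m)[:,::-1].astype(np.float32);c=r.mean(0);L=cv2.fitLine(r,cv2.DIST_HUBER,0,.01,.01).ravel()
print("handle",len(r),c,at("top",c,.17),L,at("top",c+L[:2]*10,.17)-at("top",c,.17))
cork=cv2.inRange(h,(8,80,120),(20,220,255));cork[:,:240]=0;cork[:,310:]=0;cork[:190]=0;cork[262:]=0
rr=cv2.minAreaRect(np.argwhere(cork)[:,::-1].astype(np.float32));print("cork",rr,at("top",rr[0],.005))
c=calibration("top");T=np.array(c["extrinsics"]);print(-T[:3,:3].T@T[:3,3])
E
```

```text
base ell ((385.2635498046875, 224.58172607421875), (70.542236328125, 71.27188873291016), 100.54608154296875) [ 0.579 -0.046  0.02 ]
red 44 [370.205 271.114] [0.446 0.007 0.075]
handle 109 [392.404 221.706] [ 0.564 -0.046  0.17 ] [  0.316   0.949 392.021 220.963] [-0.024 -0.007  0.   ]
cork ((274.25579833984375, 227.565673828125), (54.904335021972656, 55.490291595458984), 84.95755004882812) [0.582 0.271 0.005]
[0.377 0.128 1.421]
```

View pics/crop0.png

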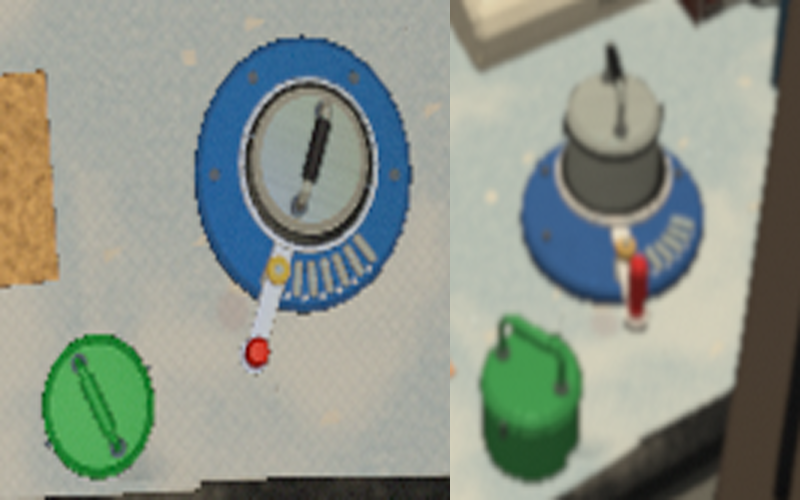

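The two pot-like things are the steel pot on the blue stage at top (388,222) and the green pot on the bench at (318,286). The steel pot on the stage is the one meant, and the crop confirms it. Its sleeve runs from about (393,210) to (387,228), so its yaw is about -0.3 rad. The lever is at rest with its red grip at (370,271).

```bash
python3 -m handwheel '[{"delta_pos":[0.2,1,0.2],"dr":[0,0,-4]},{"delta_pos":[0.2,1,0.2],"dr":[0,0,-4]},{"delta_pos":[0.2,1,0.2],"dr":[0,0,-4]},{"delta_pos":[0.2,1,0.2],"dr":[0,0,-4]},{"delta_pos":[0.2,1,0.2],"dr":[0,0,-4]},{"delta_pos":[0.2,1,0.2],"dr":[0,0,-4]},{"delta_pos":[0.2,1,0.2],"dr":[0,0,-4]},{"delta_pos":[0.2,1,0.2],"dr":[0,0,-4]},{"delta_pos":[0.2,1,0.2],"dr":[0,0,-4]},{"delta_pos":[0.2,1,0.2],"dr":[0,0,-4]}]' -1
python3 -m handwheel '[{"delta_pos":[0.8,1,0],"dr":[0,0,0]},{"delta_pos":[0.8,1,0],"dr":[0,0,0]},{"delta_pos":[0.8,1,0],"dr":[0,0,0]},{"delta_pos":[0.8,1,0],"dr":[0,0,0]},{"delta_pos":[0.8,1,0],"dr":[0,0,0]},{"delta_pos":[0.8,1,0],"dr":[0,0,0]},{"delta_pos":[0.8,0.8,0],"dr":[0,0,0]},{"delta_pos":[0.8,0.6,0],"dr":[0,0,0]},{"delta_pos":[0.5,0.4,0],"dr":[0,0,0]},{"delta_pos":[0,0,0],"dr":[0,0,0]}]'
python3 - <<'E'
from h import *
np.set_printoptions(precision=3,suppress=True)
s=get_state();print(s["t"],s["eef_pos"],s["ee_rot"],s["q"])
im=grab_frame("wrist");cv2.imwrite("pics/w1.png",im[:,:,::-1])
for n in("pot","stage","lever_grip","click_sector","cork_mat"):
    for r in mark_of("wrist",n)[:2]: print(n,np.round(r["location"]),round(r["conf"],2),at("wrist",r["location"],dict(pot=.06,lever_grip=.061,click_sector=.02).get(n,0)))
E
```

```text
t: 1.9
eef_pos: [0.3283, -0.3182, 0.306]
ee_rot: [-3.142, 0.001, 2.849]
force: [0.4, -0.6, 0.1]
width: 0.0879
gripper_force: 0.0
t: 2.9
eef_pos: [0.5367, -0.0842, 0.3049]
ee_rot: [-3.141, -0.001, 2.854]
force: [0.2, -1.0, 0.4]
width: 0.0877
gripper_force: 0.0
2.9 [ 0.537 -0.084  0.305] [-3.141 -0.001  2.854] [ 0.205  0.107 -0.184  0.    -1.281 -2.064]
pot [518.   8.] 0.96 [0.419 0.119 0.06 ]
pot [375. 235.] 0.81 [ 0.572 -0.042  0.06 ]
lever_grip [387.  82.] 0.73 [0.444 0.001 0.061]
click_sector [343. 158.] 0.88 [ 0.497 -0.051  0.02 ]
```

View pics/w1.png

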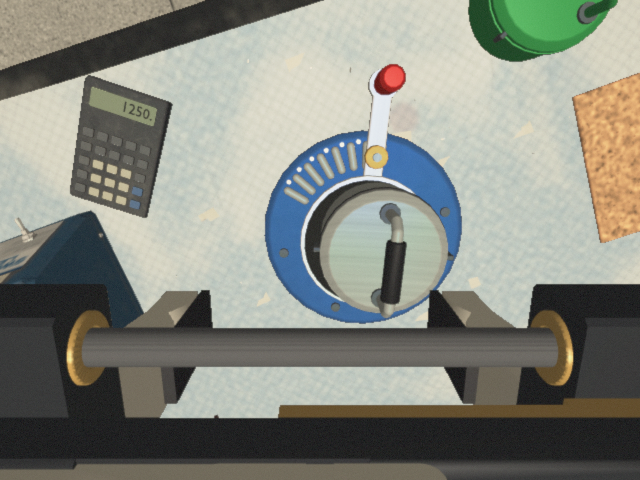

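Wrist view: the sleeve runs from (397,242) to (390,302), its feet are at (390,213) and (380,297), and the red grip top is at (391,77). The green pot is far off at the top right.

```bash
python3 - <<'E'
from h import *
np.set_printoptions(precision=3,suppress=True)
a,b=at("wrist",(397,242),.168),at("wrist",(390,302),.168);print(a,b,(a+b)/2,np.arctan2(*(a-b)[1::-1]),np.linalg.norm(a-b))
c,d=at("wrist",(390,213),.135),at("wrist",(380,297),.135);print(c,d,(c+d)/2,np.arctan2(*(c-d)[1::-1]))
print("grip",at("wrist",(391,77),.087))
im=cv2.imread("pics/w1.png");h=cv2.cvtColor(im,cv2.COLOR_BGR2HSV)
m=cv2.inRange(h,(98,150,60),(118,255,255));m[:,:262]=0;m[:,463:]=0;m[325:]=0
e=cv2.fitEllipse(cv2.convexHull(np.argwhere(m)[:,::-1].astype(np.float32)));print("stage",at("wrist",e[0],.02),e)
print("tri sleeve",tri(("wrist",(393.5,272)),("top",(390.5,218.3))))
print("dots",[at("wrist",p,.02) for p in((359,142),(289,182))])
E
```

```text
[ 0.551 -0.035  0.168] [ 0.593 -0.051  0.168] [ 0.572 -0.043  0.168] 2.787155578767904 0.044072785838599624
[ 0.538 -0.032  0.135] [ 0.601 -0.056  0.135] [ 0.57  -0.044  0.135] 2.778341388334835
grip [0.443 0.001 0.087]
stage [ 0.57 -0.05  0.02] ((362.7127990722656, 226.45216369628906), (187.48501586914062, 194.56878662109375), 64.91754913330078)
tri sleeve [ 0.574 -0.043  0.161]
dots [array([ 0.488, -0.031,  0.02 ]), array([ 0.505, -0.109,  0.02 ])]
```

```bash
python3 -m handwheel '[{"delta_pos":[0.4,0.45,0],"dr":[0,0,-2]},{"delta_pos":[0.4,0.45,0],"dr":[0,0,-2]},{"delta_pos":[0.4,0.45,0],"dr":[0,0,0]},{"delta_pos":[0,0,-0.8],"dr":[0,0,0]},{"delta_pos":[0,0,-0.9],"dr":[0,0,0]},{"delta_pos":[0,0,-0.9],"dr":[0,0,0]},{"delta_pos":[0,0,-0.8],"dr":[0,0,0]},{"delta_pos":[0,0,-0.6],"dr":[0,0,0]},{"delta_pos":[0,0,-0.5],"dr":[0,0,0]},{"delta_pos":[0,0,0],"dr":[0,0,0]}]' -1
python3 - <<'E'
from h import *
im=grab_frame("wrist");cv2.imwrite("pics/w2.png",im[:,:,::-1])
E
```

```text
t: 4.2
eef_pos: [0.5701, -0.045, 0.1685]
ee_rot: [-3.14, -0.003, 2.783]
force: [-0.4, 0.0, -0.5]
width: 0.0874
gripper_force: 0.0
```

View pics/w2.png

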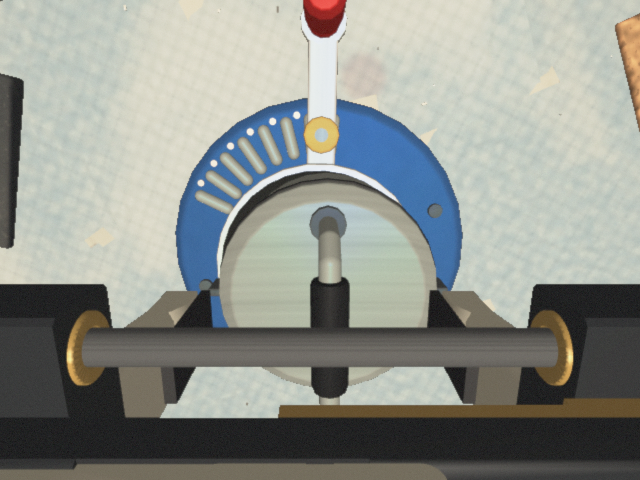

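The sleeve stands upright at column 330, rows 278–397. It lies between the jaws, whose mid is about 323, and along the tool x axis. Closing now.

```bash
python3 -m handwheel '[{"delta_pos":[0,0,0],"dr":[0,0,0]},{"delta_pos":[0,0,0],"dr":[0,0,0]},{"delta_pos":[0,0,0],"dr":[0,0,0]},{"delta_pos":[0,0,0],"dr":[0,0,0]},{"delta_pos":[0,0,0],"dr":[0,0,0]},{"delta_pos":[0,0,0],"dr":[0,0,0]},{"delta_pos":[0,0,0],"dr":[0,0,0]},{"delta_pos":[0,0,0],"dr":[0,0,0]},{"delta_pos":[0,0,0],"dr":[0,0,0]},{"delta_pos":[0,0,0],"dr":[0,0,0]}]' 1 40
```

```text
t: 5.25
eef_pos: [0.5717, -0.0446, 0.1707]
ee_rot: [3.141, 0.001, 2.783]
force: [0.4, 1.8, 0.9]
width: 0.0131
gripper_force: 25.5
```

```bash
python3 -m handwheel '[{"delta_pos":[0,0,0.2],"dr":[0,0,0]},{"delta_pos":[0,0,0.3],"dr":[0,0,0]},{"delta_pos":[0,0,0.4],"dr":[0,0,0]},{"delta_pos":[0,0,0.4],"dr":[0,0,0]},{"delta_pos":[0,0,0.3],"dr":[0,0,0]},{"delta_pos":[0,0,0.2],"dr":[0,0,0]},{"delta_pos":[0,0,0],"dr":[0,0,0]},{"delta_pos":[0,0,0],"dr":[0,0,0]}]' 1 50
python3 - <<'E'
from h import *
np.set_printoptions(precision=3,suppress=True)
im=grab_frame("wrist");w=im
im=grab_frame("side");cv2.imwrite("pics/s3.png",cv2.resize(np.hstack([im[150:320,230:440]]),(780,600))[:,:,::-1])
E
```

```text
t: 6.05
eef_pos: [0.571, -0.0448, 0.2244]
ee_rot: [3.141, -0.0, 2.782]
force: [0.1, 0.5, -4.9]
width: 0.0129
gripper_force: 50.0
```

View pics/s3.png

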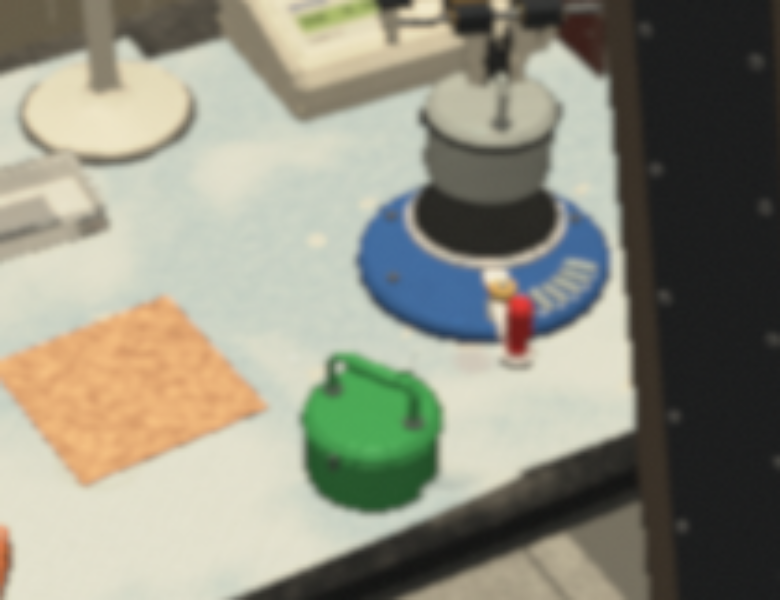

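The pot is clear of the stage and level, hanging at crop (490,140); the lever is still at rest. Carrying it to the mat.

```bash
python3 -m handwheel '[{"delta_pos":[0,0.2,0],"dr":[0,0,0]},{"delta_pos":[0,0.4,0],"dr":[0,0,0]},{"delta_pos":[0,0.6,0],"dr":[0,0,0]},{"delta_pos":[0,0.7,0],"dr":[0,0,0]},{"delta_pos":[0,0.8,0],"dr":[0,0,0]},{"delta_pos":[0,0.8,0],"dr":[0,0,0]},{"delta_pos":[0,0.8,0],"dr":[0,0,0]},{"delta_pos":[0,0.6,0],"dr":[0,0,0]},{"delta_pos":[0,0.4,0],"dr":[0,0,0]},{"delta_pos":[0,0.2,0],"dr":[0,0,0]}]'
python3 - <<'E'
from h import *
np.set_printoptions(precision=3,suppress=True)
s=get_state();print(s["eef_pos"],s["force"],s["width"])
im=grab_frame("wrist");cv2.imwrite("pics/w4.png",im[:,:,::-1])
print([(r["location"],r["conf"],at("wrist",r["location"],0)) for r in mark_of("wrist","cork_mat")[:2]])
im=grab_frame("top");cv2.imwrite("pics/t4.png",im[:,:,::-1])
print([(r["location"],r["conf"],at("top",r["location"],0)) for r in mark_of("top","cork_mat")[:2]])
E
```

```text
t: 7.15
eef_pos: [0.5712, 0.1214, 0.2244]
ee_rot: [-3.141, -0.0, 2.784]
force: [0.2, -0.3, -4.3]
width: 0.0126
gripper_force: 50.0
[0.571 0.121 0.224] [ 0.165 -0.333 -4.34 ] 0.012582134357856998
[]
[]
```

View pics/w4.png

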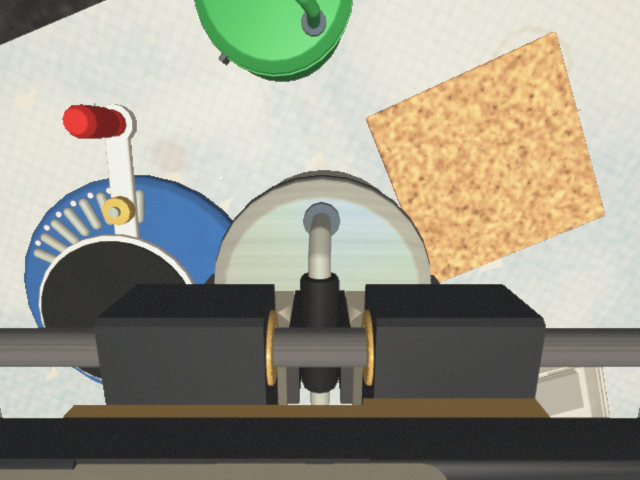

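Mat corners are at (367,118), (556,33) and (605,214). The pot is held level below the jaws.

```bash
python3 - <<'E'
from h import *
np.set_printoptions(precision=3,suppress=True)
a,b,c=[at("wrist",p,.005) for p in((367,118),(556,33),(605,214))];print(a,b,c,(a+c)/2,np.linalg.norm(a-b),np.linalg.norm(b-c))
print("grip top",at("wrist",(76,121),.087),"bottom",at("wrist",(120,121),.033))
print("platform",at("wrist",(117,316),.06))
E
```

```text
[0.508 0.185 0.005] [0.5   0.343 0.005] [0.656 0.352 0.005] [0.582 0.268 0.005] 0.15794370086600676 0.15609529522921883
grip top [0.445 0.003 0.087] bottom [0.445 0.007 0.033]
platform [ 0.58  -0.053  0.06 ]
```

```bash
python3 -m handwheel '[{"delta_pos":[0,0.3,0],"dr":[0,0,0]},{"delta_pos":[0.05,0.6,0],"dr":[0,0,0]},{"delta_pos":[0.1,0.8,0],"dr":[0,0,0]},{"delta_pos":[0.1,0.9,0],"dr":[0,0,0]},{"delta_pos":[0.1,0.9,0],"dr":[0,0,0]},{"delta_pos":[0.02,0.8,0],"dr":[0,0,0]},{"delta_pos":[0,0.45,0],"dr":[0,0,0]},{"delta_pos":[0,0.2,0],"dr":[0,0,0]},{"delta_pos":[0,0,0],"dr":[0,0,0]},{"delta_pos":[0,0,0],"dr":[0,0,0]}]'
python3 -m handwheel '[{"delta_pos":[0,0,-0.2],"dr":[0,0,0]},{"delta_pos":[0,0,-0.4],"dr":[0,0,0]},{"delta_pos":[0,0,-0.5],"dr":[0,0,0]},{"delta_pos":[0,0,-0.6],"dr":[0,0,0]},{"delta_pos":[0,0,-0.6],"dr":[0,0,0]},{"delta_pos":[0,0,-0.5],"dr":[0,0,0]},{"delta_pos":[0,0,-0.35],"dr":[0,0,0]},{"delta_pos":[0,0,-0.2],"dr":[0,0,0]},{"delta_pos":[0,0,0],"dr":[0,0,0]}]'
python3 -m handwheel '[{"delta_pos":[0,0,-0.05],"dr":[0,0,0]},{"delta_pos":[0,0,-0.05],"dr":[0,0,0]},{"delta_pos":[0,0,-0.05],"dr":[0,0,0]},{"delta_pos":[0,0,0],"dr":[0,0,0]}]'
```

```text
t: 8.35
eef_pos: [0.5822, 0.268, 0.2245]
ee_rot: [-3.141, -0.0, 2.782]
force: [0.1, -0.4, -4.3]
width: 0.0124
gripper_force: 50.0
t: 9.25
eef_pos: [0.5821, 0.2681, 0.1231]
ee_rot: [-3.14, -0.001, 2.782]
force: [-0.9, 0.7, -5.2]
width: 0.0128
gripper_force: 50.0
t: 9.65
eef_pos: [0.5824, 0.2687, 0.1197]
ee_rot: [3.141, 0.0, 2.782]
force: [0.5, 0.2, -4.7]
width: 0.0127
gripper_force: 50.0
```

```bash
python3 -m handwheel '[{"delta_pos":[0,0,-0.04],"dr":[0,0,0]},{"delta_pos":[0,0,-0.04],"dr":[0,0,0]},{"delta_pos":[0,0,-0.04],"dr":[0,0,0]},{"delta_pos":[0,0,0],"dr":[0,0,0]}]'
```

```text
t: 10.05
eef_pos: [0.5824, 0.2687, 0.1159]
ee_rot: [-3.142, 0.0, 2.782]
force: [1.0, 0.7, -5.1]
width: 0.0126
gripper_force: 50.0
```

```bash
python3 -m handwheel '[{"delta_pos":[0,0,-0.03],"dr":[0,0,0]},{"delta_pos":[0,0,-0.03],"dr":[0,0,0]},{"delta_pos":[0,0,0],"dr":[0,0,0]}]'
```

```text
t: 10.35
eef_pos: [0.5832, 0.2695, 0.1153]
ee_rot: [3.139, 0.001, 2.783]
force: [-1.0, 3.0, 4.1]
width: 0.0125
gripper_force: 50.0
```

```bash
python3 -m handwheel '[{"delta_pos":[0,0,0],"dr":[0,0,0]},{"delta_pos":[0,0,0],"dr":[0,0,0]},{"delta_pos":[0,0,0],"dr":[0,0,0]},{"delta_pos":[0,0,0],"dr":[0,0,0]},{"delta_pos":[0,0,0],"dr":[0,0,0]},{"delta_pos":[0,0,0],"dr":[0,0,0]}]' 0
python3 -m handwheel '[{"delta_pos":[0,0,0.3],"dr":[0,0,0]},{"delta_pos":[0,0,0.6],"dr":[0,0,0]},{"delta_pos":[0,0,0.8],"dr":[0,0,0]},{"delta_pos":[0,0,0.9],"dr":[0,0,0]},{"delta_pos":[0,0,0.9],"dr":[0,0,0]},{"delta_pos":[0,0,0.6],"dr":[0,0,0]},{"delta_pos":[0,0,0.3],"dr":[0,0,0]},{"delta_pos":[0,0,0],"dr":[0,0,0]}]'
python3 - <<'E'
from h import *
np.set_printoptions(precision=3,suppress=True)
im=grab_frame("wrist");im=grab_frame("side");cv2.imwrite("pics/s5.png",cv2.resize(im[150:360,190:440],(750,600))[:,:,::-1])
print([(r["location"],r["conf"],at("side",r["location"],.005)) for r in mark_of("side","pot")[:2]])
E
```

```text
t: 10.95
eef_pos: [0.5824, 0.2685, 0.1141]
ee_rot: [-3.141, -0.0, 2.782]
force: [-0.4, 0.5, -0.7]
width: 0.0435
gripper_force: 0.0
t: 11.75
eef_pos: [0.5828, 0.2689, 0.2478]
ee_rot: [3.139, 0.001, 2.783]
force: [0.2, -0.7, -0.6]
width: 0.044
gripper_force: 0.0
[([330.0, 287.3], 0.69, array([0.392, 0.16 , 0.005])), ([366.7, 238.1], 0.67, array([ 0.512, -0.032,  0.005]))]
```

View pics/s5.png

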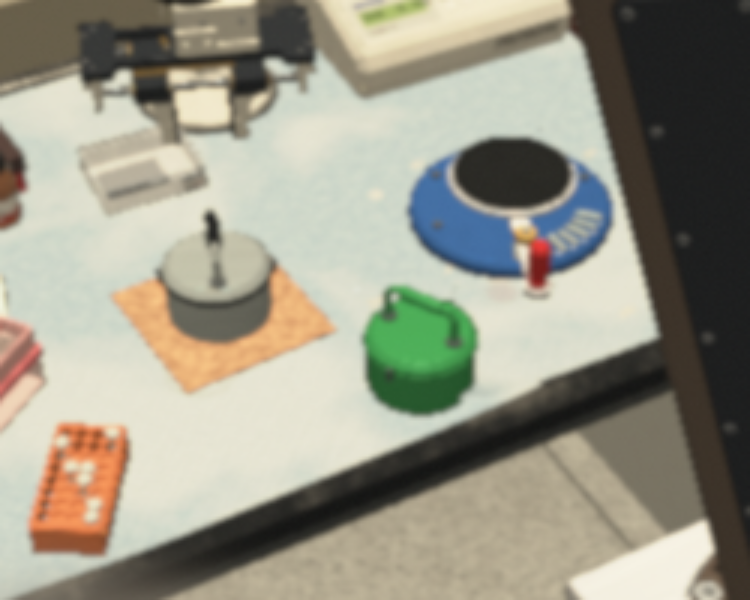

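The pot stands upright in the middle of the mat at crop (217,290), released, and the lever is still at rest. Going above the red grip, fingers open.

```bash
python3 -m handwheel '[{"delta_pos":[-0.2,-0.5,0],"dr":[0,0,0]},{"delta_pos":[-0.5,-1,0],"dr":[0,0,0]},{"delta_pos":[-0.5,-1,0],"dr":[0,0,0]},{"delta_pos":[-0.5,-1,0],"dr":[0,0,0]},{"delta_pos":[-0.5,-1,0],"dr":[0,0,0]},{"delta_pos":[-0.5,-1,0],"dr":[0,0,0]},{"delta_pos":[-0.5,-1,0],"dr":[0,0,0]},{"delta_pos":[-0.5,-1,0],"dr":[0,0,0]},{"delta_pos":[-0.4,-0.8,0],"dr":[0,0,0]},{"delta_pos":[0,0,0],"dr":[0,0,0]}]' -1
python3 - <<'E'
from h import *
np.set_printoptions(precision=3,suppress=True)
s=get_state();print(s["eef_pos"],s["ee_rot"],s["q"])
im=grab_frame("wrist");cv2.imwrite("pics/w6.png",im[:,:,::-1])
for n,z in dict(lever_grip=.061,click_sector=.02,stage=0).items():print(n,[(r["location"],r["conf"],at("wrist",r["location"],z)) for r in mark_of("wrist",n)[:2]])
print(proj("wrist",(.445,.004,.087)),proj("wrist",(.579,-.049,.06)))
E
```

```text
t: 12.9
eef_pos: [0.457, 0.0169, 0.2456]
ee_rot: [-3.141, -0.001, 2.78]
force: [0.5, 0.2, 0.4]
width: 0.088
gripper_force: 0.0
[0.457 0.017 0.246] [-3.141 -0.001  2.78 ] [ 0.47  -0.008 -0.443 -0.    -1.136 -2.401]
lever_grip [([300.4, 219.1], 0.71, array([0.449, 0.007, 0.061]))]
click_sector [([34.0, 283.8], 0.74, array([ 0.427, -0.25 ,  0.02 ])), ([270.2, 281.5], 0.69, array([ 0.501, -0.045,  0.02 ]))]
stage []
[np.float64(291.7), np.float64(222.1)] [np.float64(293.7), np.float64(376.9)]
```

View pics/w6.png

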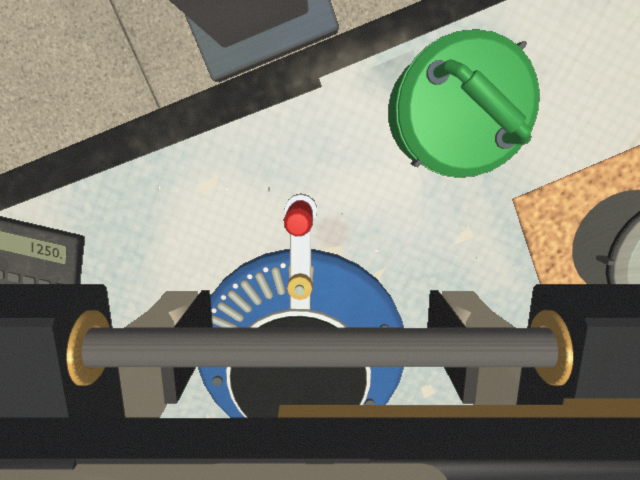

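Red grip top at (298,219); green pot at (465,103), well to the side.

```bash
python3 - <<'E'
from h import *
np.set_printoptions(precision=3,suppress=True)
im=cv2.imread("pics/w6.png");h=cv2.cvtColor(im,cv2.COLOR_BGR2HSV)
print("grip",at("wrist",(298,220),.087),at("wrist",(300,205),.035),"bolt",at("wrist",(300,287),.03))
m=cv2.inRange(h,(98,150,60),(118,255,255));m[:,:195]=0;m[:,410:]=0;m[:240]=0;m[420:]=0
e=cv2.fitEllipse(cv2.convexHull(np.argwhere(m)[:,::-1].astype(np.float32)));print("stage",e,at("wrist",e[0],.02))
print("platform",at("wrist",(299,378),.06),"green handle",at("wrist",(470,85),.11))
E
```

```text
grip [0.445 0.009 0.087] [0.443 0.009 0.035] bolt [ 0.513 -0.019  0.03 ]
stage ((300.49346923828125, 345.13671875), (188.93702697753906, 206.98056030273438), 92.275390625) [ 0.572 -0.042  0.02 ]
platform [ 0.582 -0.045  0.06 ] green handle [0.4   0.141 0.11 ]
```

```bash
python3 -m handwheel '[{"delta_pos":[-0.2,-0.17,-0.3],"dr":[0,0,0]},{"delta_pos":[-0.2,-0.16,-0.6],"dr":[0,0,0]},{"delta_pos":[0,0,-0.9],"dr":[0,0,0]},{"delta_pos":[0,0,-0.9],"dr":[0,0,0]},{"delta_pos":[0,0,-0.9],"dr":[0,0,0]},{"delta_pos":[0,0,-0.9],"dr":[0,0,0]},{"delta_pos":[0,0,-0.7],"dr":[0,0,0]},{"delta_pos":[0,0,-0.4],"dr":[0,0,0]},{"delta_pos":[0,0,-0.15],"dr":[0,0,0]},{"delta_pos":[0,0,0],"dr":[0,0,0]}]'
python3 -m handwheel '[{"delta_pos":[0,0,0],"dr":[0,0,0]},{"delta_pos":[0,0,0],"dr":[0,0,0]},{"delta_pos":[0,0,0],"dr":[0,0,0]},{"delta_pos":[0,0,0],"dr":[0,0,0]},{"delta_pos":[0,0,0],"dr":[0,0,0]},{"delta_pos":[0,0,0],"dr":[0,0,0]},{"delta_pos":[0,0,0],"dr":[0,0,0]},{"delta_pos":[0,0,0],"dr":[0,0,0]},{"delta_pos":[0,0,0],"dr":[0,0,0]},{"delta_pos":[0,0,0],"dr":[0,0,0]}]' 1 30
python3 - <<'E'
from h import *
im=grab_frame("wrist");cv2.imwrite("pics/w7.png",im[:,:,::-1])
s=get_state();print(s["eef_pos"],s["force"],s["width"],s["q"])
E
```

```text
t: 14.1
eef_pos: [0.4467, 0.0096, 0.0728]
ee_rot: [-3.14, -0.001, 2.783]
force: [-0.1, -0.3, 0.0]
width: 0.0875
gripper_force: 0.0
t: 15.1
eef_pos: [0.443, 0.0054, 0.0731]
ee_rot: [-3.132, -0.006, 2.782]
force: [-6.0, -21.2, 13.8]
width: 0.0209
gripper_force: 30.0
[0.44299782 0.0054298  0.0731386 ] [ -6.5471406  -20.88321451  13.76171971] 0.02100418064361913 [ 0.46186463  0.18182783 -0.70294282  0.00324543 -0.69700579 -2.3947261 ]
```

View pics/w7.png

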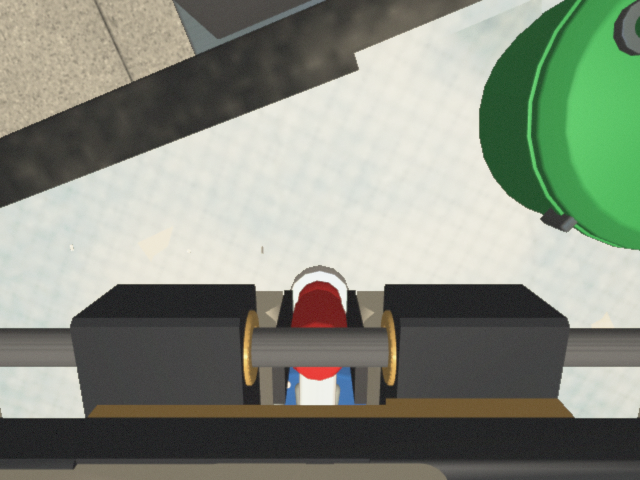

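The grip is pinched between the pads at (320,330). The 21 N side load shows the lever sitting against its rest stop. Swinging two clicks along the arc first.

```bash
cat >> h.py <<'E'
C=np.array([.579,-.0475])
def ang():
    s=get_state();d=s["eef_pos"][:2]-C;a0=np.arctan2(.0054+.0475,.443-.579);a=(np.arctan2(d[1],d[0])-a0)%(2*np.pi)
    t=np.array([-d[1],d[0]])/np.hypot(*d)
    print("lever",round(a if a<6 else a-2*np.pi,3),"r",round(np.hypot(*d),4),"Ft",round(s["force"][:2]@t,1),"Fr",round(s["force"][:2]@d/np.hypot(*d),1),"Fz",round(s["force"][2],1),s["width"],s["gripper_force"])
E
python3 -m handwheel '[{"delta_pos":[-0.09,-0.24,0],"dr":[0,0,2.5]},{"delta_pos":[-0.09,-0.24,0],"dr":[0,0,2.5]},{"delta_pos":[-0.09,-0.24,0],"dr":[0,0,2.5]},{"delta_pos":[-0.09,-0.24,0],"dr":[0,0,2.5]},{"delta_pos":[0,0,0],"dr":[0,0,0]}]'
python3 -c "from h import *;ang()"
python3 -m handwheel '[{"delta_pos":[-0.025,-0.21,0],"dr":[0,0,2.5]},{"delta_pos":[-0.025,-0.21,0],"dr":[0,0,2.5]},{"delta_pos":[-0.025,-0.21,0],"dr":[0,0,2.5]},{"delta_pos":[-0.025,-0.21,0],"dr":[0,0,2.5]},{"delta_pos":[0,0,0],"dr":[0,0,0]}]'
python3 -c "from h import *;ang()"
```

```text
t: 15.65
eef_pos: [0.4357, -0.0195, 0.0735]
ee_rot: [-3.141, -0.001, 2.957]
force: [-4.3, 3.5, 2.2]
width: 0.0213
gripper_force: 30.0
lever 0.178 r 0.1461 Ft -2.6 Fr 4.9 Fz 2.2 0.021302735288421505 29.978255747228104
t: 16.15
eef_pos: [0.4326, -0.0446, 0.0734]
ee_rot: [-3.141, -0.002, 3.13]
force: [-5.6, 2.5, 4.9]
width: 0.0211
gripper_force: 30.0
lever 0.351 r 0.1464 Ft -2.3 Fr 5.7 Fz 4.9 0.021089036230754813 29.98047043392944
```

```bash
python3 -m handwheel '[{"delta_pos":[0.015,-0.21,0],"dr":[0,0,2.5]},{"delta_pos":[0.015,-0.21,0],"dr":[0,0,2.5]},{"delta_pos":[0.015,-0.21,0],"dr":[0,0,2.5]},{"delta_pos":[0.015,-0.21,0],"dr":[0,0,2.5]},{"delta_pos":[0,0,0],"dr":[0,0,0]},{"delta_pos":[0,0,0],"dr":[0,0,0]}]'
python3 -c "from h import *;ang()"
python3 -m handwheel '[{"delta_pos":[0.05,-0.205,0],"dr":[0,0,2.5]},{"delta_pos":[0.05,-0.205,0],"dr":[0,0,2.5]},{"delta_pos":[0.05,-0.205,0],"dr":[0,0,2.5]},{"delta_pos":[0,0,0],"dr":[0,0,0]}]'
python3 -c "from h import *;ang()"
```

```text
t: 16.75
eef_pos: [0.4339, -0.0698, 0.0734]
ee_rot: [-3.141, -0.003, -2.98]
force: [-7.0, 0.9, 6.5]
width: 0.0215
gripper_force: 30.0
lever 0.524 r 0.1468 Ft -1.9 Fr 6.8 Fz 6.5 0.021456963846242405 29.98406583934411
t: 17.15
eef_pos: [0.4378, -0.0886, 0.0733]
ee_rot: [3.141, -0.005, -2.848]
force: [-9.2, 2.8, 10.0]
width: 0.021
gripper_force: 30.0
lever 0.654 r 0.1471 Ft -5.2 Fr 8.0 Fz 10.0 0.0210364326202097 29.987573146427167
```

```bash
python3 - <<'E'
import numpy as np;from scipy.optimize import least_squares
from h import ang,get_state
P=np.array([(.443,.0054),(.4357,-.0195),(.4326,-.0446),(.4339,-.0698),(.4378,-.0886)])
for r in(.143,.145,.147):
    o=least_squares(lambda c:np.hypot(*(P-c).T)-r,[.579,-.047]);c=o.x
    a=np.unwrap(np.arctan2(*(P-c).T[::-1])%(2*np.pi));print(r,c,o.fun*1e3,a-a[0])
ang();from h import *
grab_frame("top");grab_frame("wrist")
E
```

```text
0.143 [ 0.57539733 -0.04917742] [ 0.20526381 -0.18510959 -0.12932512 -0.00774643  0.13337951] [0.         0.1816713  0.35895571 0.53572646 0.67003237]
0.145 [ 0.57745116 -0.04929074] [ 0.14885734 -0.15222199 -0.07291217  0.00884264  0.07812919] [0.         0.17918163 0.35395734 0.52823958 0.66071145]
0.147 [ 0.57950345 -0.049404  ] [ 0.09408273 -0.12018367 -0.01802436  0.02503443  0.02446589] [0.         0.17675689 0.34909525 0.52095887 0.65164388]
lever 0.654 r 0.1471 Ft -5.2 Fr 8.0 Fz 10.0 0.0210364326202097 29.987573146427167
```

```bash
python3 -m handwheel '[{"delta_pos":[0.01,-0.07,0],"dr":[0,0,1]},{"delta_pos":[0.01,-0.07,0],"dr":[0,0,1]},{"delta_pos":[0,0,0],"dr":[0,0,0]},{"delta_pos":[0,0,0],"dr":[0,0,0]}]'
python3 -c "from h import *;ang()"
python3 -m handwheel '[{"delta_pos":[0.015,-0.06,0],"dr":[0,0,0.5]},{"delta_pos":[0,0,0],"dr":[0,0,0]},{"delta_pos":[0,0,0],"dr":[0,0,0]}]'
python3 - <<'E'
from h import *
ang();im=grab_frame("top");cv2.imwrite("pics/t8.png",cv2.resize(im[190:300,240:440],(800,440),interpolation=cv2.INTER_CUBIC)[:,:,::-1])
s=get_state();print(s["t"],s["qd"],s["eef_pos"])
E
```

```text
t: 17.65
eef_pos: [0.4388, -0.0923, 0.0734]
ee_rot: [3.141, -0.004, -2.814]
force: [-7.6, 1.6, 6.3]
width: 0.0213
gripper_force: 30.0
lever 0.681 r 0.1472 Ft -3.8 Fr 6.7 Fz 6.3 0.021259501185197104 29.98539635744237
t: 17.95
eef_pos: [0.4394, -0.0941, 0.0734]
ee_rot: [3.141, -0.003, -2.805]
force: [-6.6, 1.2, 6.6]
width: 0.0214
gripper_force: 30.0
lever 0.693 r 0.1472 Ft -3.3 Fr 5.9 Fz 6.6 0.021407897034533396 29.98486145908828
18.0 [-0.00073131 -0.00091721 -0.00099102  0.0011253   0.00038669  0.0004116 ] [ 0.43936809 -0.09410705  0.07338184]
```

View pics/t8.png

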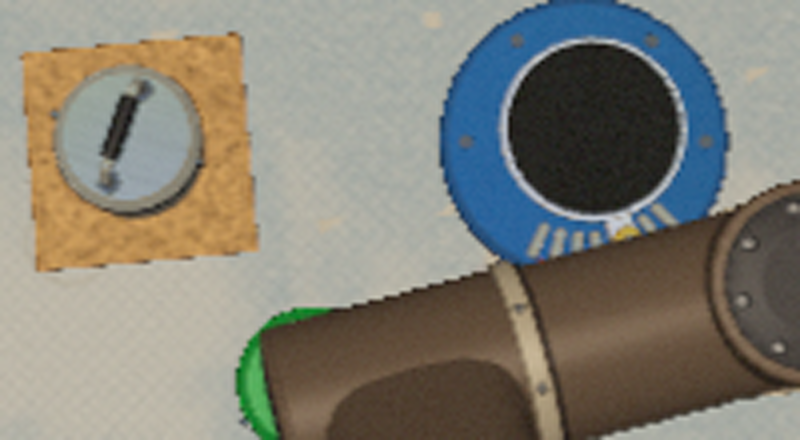

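The pot sits on the mat at crop (125,140). The lever now points to crop (628,233), with four ribs passed on its left and two left on its right. One quick check of the bolt's angle, then hand in.

```bash
python3 - <<'E'
from h import *
f=lambda px,c:np.arctan2(*(at("top",px,.03)-at("top",c,.03))[1::-1])%(2*np.pi)
c=(240+593/4,190+130/4)   # platform centre in top view, roughly at same height offset
C3=proj("top",(.578,-.0485,.03))
r=f((285+279/3,180+268/3.846),C3);n=f((240+628/4,190+233/4),C3);print(r,n,n-r)
ang()
if .63<n-r<.78: print(job_done())
E
```

```text
2.7799779293804923 3.512180783553412 0.7322028541729195
lever 0.693 r 0.1472 Ft -2.5 Fr 6.3 Fz 7.1 0.02084737269606524 29.985055679135257
the job is handed in; nothing more can be done
None
```

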